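# Turn the cam clear and close the pattern clamp

## Task

On the dressmaker's table, close the pattern clamp with fingertip pushes. First push the red peg round until the cam is at its low point, with the red lever pointing straight at the ruler; only then push the blue plate to slide the aluminium jaw forward until it is fully home against the ruler. Only push the jaw, never lift it, leave the cam at its low point, and leave everything else on the table where it is.

Things in the scene. Friction and masses are not known exactly. Their poses are not given: they have to be found in the camera images.
- clamp: Pattern clamp fixed to the table. Origin: on the upright cam axis, at table height; x points in the closing direction (blue plate to ruler), z up. Grey base plate 12 mm thick, x = -91 to +164 mm, 160 mm wide. Guide rails along x: inner faces at y = +-61.5 mm, 12 mm wide, tops 24 mm up. Green ruler on edge across the base: near face at x = +121 mm, 6 mm thick, 200 mm wide, top 64 mm up.
- cam (a joint): Cam angle, rad. 0 = low point: red lever points along the clamp's +x, straight at the ruler. Positive is counter-clockwise from above; pi would be the high point. Starts at 1.6 to 2.3 (lever to the left, +y, or back left), so turn it clockwise. Stops at -1.2 and +2.8: it can be turned past the low point. Dry friction, about 2 N at the peg; it stays where left.
- cam_disc (a point): Centre of the brass eccentric disc of the cam (radius 26 mm, 13 to 29 mm above the table), 14 mm from the cam axis, on the lever's side. It lies inside the jaw's window, whose near edge runs into the disc if the jaw is pushed forward with the cam off its low point; at the low point that edge stays 3 mm clear of the disc when the jaw is home.
- peg (a point): Red upright round peg at the end of the cam's red lever, 12 mm in diameter, 45 mm from the cam axis. The point is on its centre line, 64 mm above the table; the peg stands free from 37 mm (top of the lever) to 84 mm above the table.
- push_plate (a point): Centre of the near (robot-side) face of the blue plate at the rear of the jaw; this face is pushed, along the clamp's +x. Plate 70 mm wide, 14 mm thick, from 12 to 44 mm above the table; the point is 36 mm above the table. With the jaw fully home it is at the clamp's x = -37 mm.
- jaw_face (a point): Centre of the jaw's front face, which meets the ruler, 25 mm above the table. It starts 35 to 50 mm short of the ruler; fully home it is at the clamp's x = +121 mm.
- jaw: Loose aluminium frame lying on the base plate between the rails, 1.5 mm play each side: 158 mm long, 120 mm wide, bars 16 mm thick (front 26), about 0.5 kg, slides against 3 to 6 N of friction. Origin: centre of its underside, 12 mm above the table; x as the clamp's x. Plate face 79 mm behind, jaw face 79 mm ahead. Push it only, do not lift.
- spool_blue: Loose blue thread spool, standing, 34 mm in diameter, 52 mm high, beside the clamp on its left. Origin at the centre of its underside. Leave it alone.
- pin_jar: Loose glass jar with brass cap, 42 mm in diameter, 52 mm high, beside the clamp on its right. Origin at the centre of its underside. Leave it alone.
- spool_white: Loose white thread spool, standing, 34 mm in diameter, 52 mm high. Origin at the centre of its underside. Leave it alone.
- bangle: Loose brass bangle lying flat, 68 mm across, 10 mm high. Origin at the centre of its underside. Leave it alone.
- chalk_box: Loose yellow box, 75 x 50 x 22 mm. Origin at the centre of its underside. Leave it alone.
- marker: Loose black marker lying flat, 135 x 13 x 13 mm. Origin at the centre of its underside. Leave it alone.
- ink_bottle: Loose white bottle with black cap, 36 mm in diameter, 72 mm high. Origin at the centre of its underside. Leave it alone.
Mind the look-alikes: they are no part of the job. Of the things that look like the jaw, the middle-sized one is meant.

How it is judged:
By the outcome, as a careful person would: the job done as asked, in the order asked, and still so for the second after the job is handed in, with the robot touching nothing.
It also fails if it takes over 54 s, if anything falls off the work surface, if the arm or the gripper's body presses on something with over 40 N, if the wrist force passes 120 N, or if a joint passes its speed limit or range.

## Robot

A 6-joint arm with a two-finger parallel gripper is mounted at the origin on the work surface. World frame = base frame: x ahead of the robot, y to its left, z up, the work surface at z = 0. Lengths are in m, angles in degrees, forces in N, time in s.
With the tool pointing down it reaches from about 0.3 to 0.85 m from the base axis. Payload 5.4 kg.
Tool frame: the origin (TCP) lies on the centre line of the jaws, within the pads' length; the fingertips stand 8 mm ahead of it and the grasp point (between the pads) lies 11 mm behind it; z points along the fingers, y is the line along which they close (so a half turn about z gives the same grasp; the last joint's range is limited). The gripper opens to 85 mm and grips with 20 to 120 N. Pads are 22 mm wide; open, the fingers measure 114 mm over their backs; the gripper's body (76 mm by 85 mm) begins 54 mm behind the grasp point. The pads swing forward as they close: fully open they stand 13 mm farther back than shut.
Start: joints at [63.478, 9.076, 91.501, -0, 79.423, -12.038], TCP at [0.144, 0.557, 0.203] pointing down, gripper open.
Joint ranges: [-166.64, 166.64], [-54.1, 131.32], [10.49, 154.53], [-73.88, 253.88], [9.74, 151.15], [-171.62, 171.62]. Speed limits (degrees/s): [147.25, 147.25, 180, 180, 180, 180].

## Interface

Orientations are given as [roll, pitch, yaw] about the fixed x, y, z axes, in that order (R = Rz(yaw) Ry(pitch) Rx(roll)).
In Python, from plant import ctrl, vision gives the robot as it stands. The module is installed in compiled form; this text tells all that it offers.
- The arm moves only by the tool send_rows, never from a script. Its argument "targets" is one flat list of numbers, 5 for each row, row after row: the shift along the tool's x, y, z as a fraction of full scale, then the turn about the tool's z as a fraction of full scale, then the opening, from -1 (shut) to 1 (fully open). In form: [dx, dy, dz, yaw, grip, dx, dy, dz, yaw, grip, ...]. A call has 1 to 20 rows; each row shifts and turns the commanded pose from where the row before left it, along the tool's axes as they then stand; what a row does not reach is not made up. Full scale, the value 1, is 0.12 m for a shift and 45 degrees for a turn. A row lasts 1/8 s, in which the tool goes at most 62.5 mm and 10.7 degrees, less where a joint would pass 70% of its speed; a pose out of reach is approached as far as the arm can. A call with a number of a shift or a turn outside -1 to 1 is refused whole. A call with a gripper value outside its range is refused whole. The fingers move at their own pace and stop on an object; the grip force is fixed at half the most. Time passes only in rows, so rows that do not move let the fingers close. It gives the time, the measured TCP pose, the force, the opening and the grip force at its end, in the units of the state.
- ctrl.observe(): the state, without advancing time (a new reading comes with each control period).
- vision.capture(name): name is "scene" or "top" or "wrist"; returns a dict with "color" (384x512x3 uint8, red, green, blue), "intrinsics" (3x3 intrinsics, pixels), "R" (3x3) and "t" (3): a world point X has camera coordinates R X + t. Camera axes: x right, y down, z forward; pixel columns grow to the right and rows downward; lengths in m; the calibration is good to about 2 mm. A picture is of the moment at which its call begins. There is no depth.
- ctrl.close_job(): hands the job in; it is judged then, once.
The state is a dict: "t": time; "q": joint angles; "qvel": joint speeds; "effort": joint torques, N m; "eef_pos": TCP position; "eef_rot": TCP orientation; "wrist_force": force on the tool from outside, world axes, zero at the start; "ft_torque": the same for the moment, N m; "finger_gap": opening from 0.0 (shut) to 1.0 (fully open); "grip_force": force on a finger pad.
Only numpy, scipy, OpenCV 4.12 (cv2) and the standard library are available. Lean on these libraries where they do the work, as an engineer would, in place of code of your own. Each camera call takes 0.05 s, during which the arm holds its last target. There are 200 camera calls.

## Working session

There is one attempt and no reset: what is moved stays moved. The work goes in short steps, Python scripts to look and compute and a tool call to move; the robot and the scene stay as the last step left them, time stands still between calls to the robot, and variables do not carry over. Pictures are saved under pics/ and viewed, at most 10 in all, crops included, and the job is handed in when it is done.

Besides the shell and the picture viewer there is one more tool, called after "Request:" as name(argument=value, ...) on one line, values as JSON. send_rows: Moves the arm, as the interface text tells. Its arguments: {"type":"object","properties":{"targets":{"type":"array","items":{"type":"number","minimum":-1,"maximum":1}}},"required":["targets"]}

```bash
mkdir -p pics
cat > h.py <<'E'
import numpy as np, cv2
from plant import ctrl, vision
def snap(cam,name):
    c=vision.capture(cam); cv2.imwrite(f'pics/{name}.png',c['color'][:,:,::-1]); np.savez(f'pics/{name}.npz',**{k:c[k] for k in('intrinsics','R','t')},color=c['color']); return c
def ray(name,u,v,z):
    c=np.load(f'pics/{name}.npz'); d=c['R'].T@np.linalg.solve(c['intrinsics'],[u,v,1.]); o=-c['R'].T@c['t']; return o+d*(z-o[2])/d[2]
def proj(name,X):
    c=np.load(f'pics/{name}.npz'); p=c['intrinsics']@(c['R']@np.asarray(X,float)+c['t']); return p[:2]/p[2]
E
python3 - <<'E'
from h import *
snap('top','top0');snap('scene','scene0')
a=cv2.imread('pics/top0.png');cv2.imwrite('pics/top0b.png',cv2.resize(a,(800,600),interpolation=cv2.INTER_CUBIC))
s=ctrl.observe();print(s['t'],s['eef_pos'],s['eef_rot'],s['wrist_force'])
for n in('top0','scene0'):
    c=np.load(f'pics/{n}.npz');print(-c['R'].T@c['t'],c['R'])
E
```

```text
0.1 [0.14356308 0.55618027 0.2026078 ] [-1.79903857e+02 -2.02028925e-02  1.65515724e+02] [ 0.2187293   0.07965402 -0.58747516]
[0.28665845 0.01348175 1.48313085] [[ 0.0057031  -0.99997797  0.00339474]
 [-0.98614747 -0.00618693 -0.16575551]
 [ 0.16577286 -0.00240239 -0.98616103]]
[0.85699187 0.40067847 0.94915863] [[-0.76243088  0.64703052 -0.0071176 ]
 [ 0.55294201  0.64576924 -0.52653321]
 [-0.33608673 -0.40538079 -0.85012477]]
```

View pics/top0b.png

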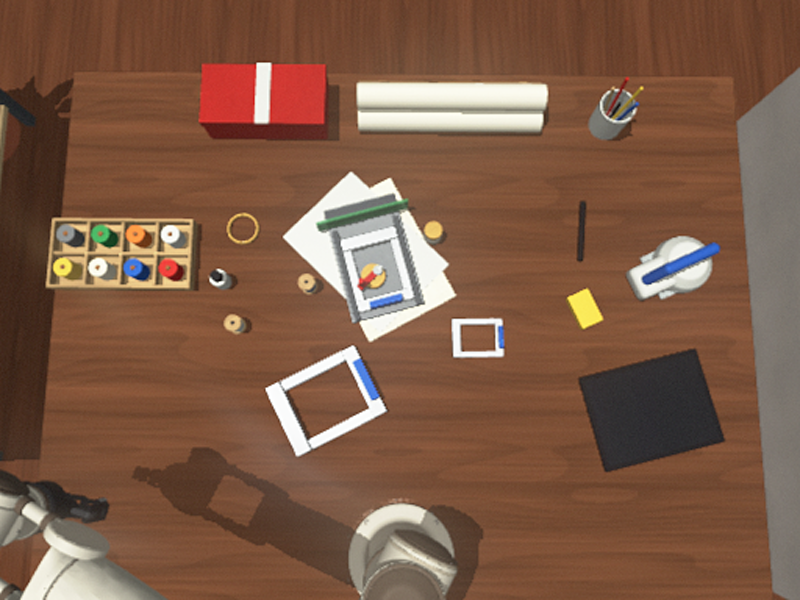

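View pics/scene0.png

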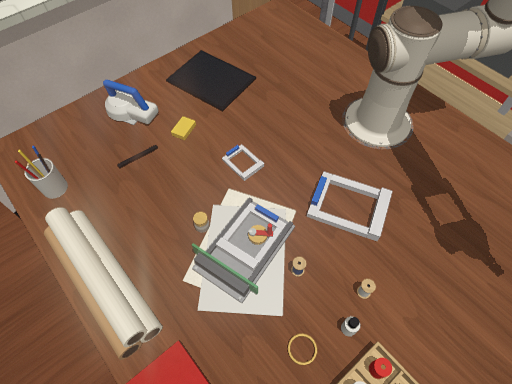

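The top view shows the clamp at about (378,258) of 800x600, with the lever pointing back-left and the jaw short of the ruler. In the scene view it is at about (245,245). I'll enlarge both.

Run:
```python
import cv2
a=cv2.imread('pics/top0.png')[108:218,190:290];cv2.imwrite('pics/c1.png',cv2.resize(a,None,fx=5.4,fy=5.4,interpolation=cv2.INTER_CUBIC))
a=cv2.imread('pics/scene0.png')[190:305,185:305];cv2.imwrite('pics/c2.png',cv2.resize(a,None,fx=5,fy=5,interpolation=cv2.INTER_CUBIC))
```

```text
(no output)
```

View pics/c1.png

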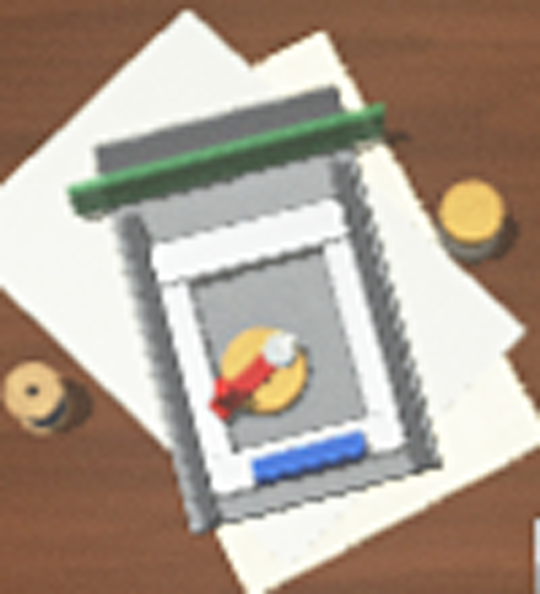

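View pics/c2.png

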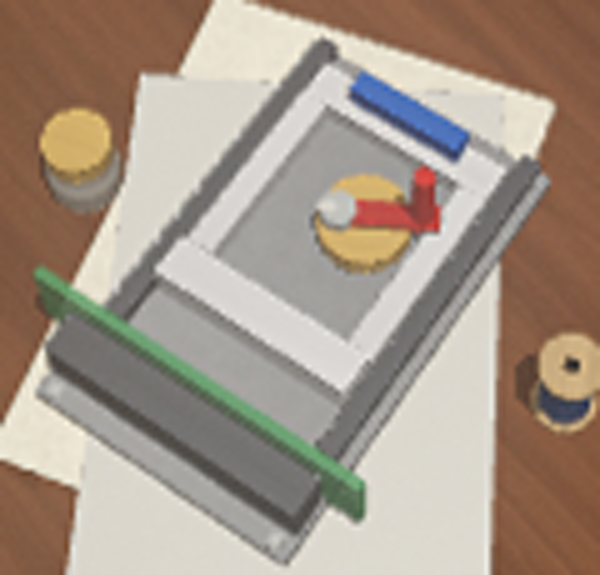

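The crops show these pixels:
- **c1 (top):** ruler top ends at (70,187) and (383,106), hub at (285,349), peg at about (219,390), and blue plate rear top edge from (257,470) to (365,443).
- **c2 (scene):** ruler at (365,485) and (37,270), peg top at (424,174), hub at (338,207), and far base corners at (288,562) and (40,392).

I'll fit the pose from these.

```bash
cat > fit.py <<'E'
from h import *
from scipy.optimize import least_squares
# frame, pixel in crop, feature
def c1(x,y): return 'top0',((x+.5)/5.4-.5+190,(y+.5)/5.4-.5+108)
def c2(x,y): return 'scene0',((x+.5)/5-.5+185,(y+.5)/5-.5+190)
O=[(c1(70,187),(127,100,64)),(c1(383,106),(127,-100,64)),(c1(192,530),(-91,73.5,24)),(c1(440,465),(-91,-73.5,24)),
(c2(365,485),(127,100,64)),(c2(37,270),(127,-100,64)),(c2(288,562),(164,80,8)),(c2(40,392),(164,-80,8)),
(c1(285,349),'hub'),(c2(338,207),'hub'),(c2(424,174),'peg'),(c1(219,390),'peg'),
(c1(258,482),'pl'),(c1(369,455),'pr'),(c1(153,243),'fl'),(c1(343,200),'fr'),(c2(466,137),'pfr')]
def W(p,X):
    c,s=np.cos(p[2]),np.sin(p[2]);return [p[0]+(c*X[0]-s*X[1])/1000,p[1]+(s*X[0]+c*X[1])/1000,X[2]/1000]
def pt(p,f):
    if f=='hub':return W(p,(0,0,p[5]*1000))
    if f=='peg':return W(p,(45*np.cos(p[3]),45*np.sin(p[3]),84))
    if isinstance(f,str):
        j=p[4]*1000
        return W(p,{'pl':(j,35,44),'pr':(j,-35,44),'fl':(j+158,60,38),'fr':(j+158,-60,38),'pfr':(j,35,44)}[f])
    return W(p,f)
def res(p,full=0):
    r=np.array([proj(n,pt(p,f))-uv for (n,uv),f in O]);return r if full else r.ravel()
if __name__=='__main__':
    s=least_squares(res,[.55,.04,.25,2.0,-.08,.045],loss='soft_l1');p=s.x;print(p,np.degrees(p[2:4]))
    for (o,f),r in zip(O,res(p,1)):print(o[0],f,r.round(2))
    np.save('p.npy',p)
    for n,f in(('cam',(0,0,64)),('peg','peg'),('plate',(p[4]*1000,0,36)),('peg0',(45,0,64))):print(n,np.round(pt(p,f),4))
E
python3 fit.py
```

```text
[ 0.58590007  0.0541445   0.27544923  2.03300329 -0.07324909  0.03465395] [ 15.78207843 116.48250801]
top0 (127, 100, 64) [-0.87  0.33]
top0 (127, -100, 64) [ 0.06 -0.3 ]
top0 (-91, 73.5, 24) [2.18 0.  ]
top0 (-91, -73.5, 24) [-0.69  0.28]
scene0 (127, 100, 64) [-0.61  0.28]
scene0 (127, -100, 64) [-0.56  0.07]
scene0 (164, 80, 8) [-0.11 -0.3 ]
scene0 (164, -80, 8) [-0.87 -0.69]
top0 hub [-0.78  0.86]
scene0 hub [ 0.26 -0.23]
scene0 peg [ 0.26 -0.06]
top0 peg [ 0.47 -0.62]
top0 pl [-0.35 -0.26]
top0 pr [-0.16 -0.91]
top0 fl [-0.51  0.87]
top0 fr [-0.82 -0.48]
scene0 pfr [ 0.57 -1.67]
cam [0.5859 0.0541 0.064 ]
peg [0.5556 0.0874 0.084 ]
plate [0.5154 0.0342 0.036 ]
peg0 [0.6292 0.0664 0.064 ]
```

```bash
cat >> h.py <<'E'
def rel(target):
    from scipy.spatial.transform import Rotation as Ro
    s=ctrl.observe();R=Ro.from_euler('xyz',s['eef_rot'],degrees=True).as_matrix()
    d=R.T@(np.array(target)-s['eef_pos']);print('t',s['t'],'pos',s['eef_pos'].round(4),'yaw',s['eef_rot'].round(2),'F',s['wrist_force'].round(1),'shift mm',(d*1000).round(1),'frac',(d/.12).round(3),'q6',s['q'].round(1)[5]);return d
E
python3 - <<'E'
from fit import *
p=np.load('p.npy');th=p[3];t=np.array([np.sin(th),-np.cos(th)]);e=np.array([np.cos(th),np.sin(th)])
c=45*e-32*t;w=W(p,(c[0],c[1],200));print(w,np.degrees(p[2]+th)+90);rel(w)
E
```

```text
[np.float64(0.5319535839641168), np.float64(0.06592484674647983), 0.2] 222.2645864414285
t 0.1 pos [0.1436 0.5562 0.2026] yaw [-1.7990e+02 -2.0000e-02  1.6552e+02] F [ 0.2  0.1 -0.6] shift mm [-498.7 -377.5    3.1] frac [-4.156 -3.146  0.026] q6 -12.0
```

Request:
send_rows(targets=[-0.15,-0.11,0,0,-1,-0.297,-0.225,0,0,-1,-0.297,-0.225,0,0,-1,-0.297,-0.225,0,0,-1,-0.297,-0.225,0,0,-1,-0.297,-0.225,0,0,-1,-0.297,-0.225,0,0,-1,-0.297,-0.225,0,0,-1,-0.297,-0.225,0,0,-1,-0.297,-0.225,0,0,-1,-0.297,-0.225,0,0,-1,-0.297,-0.225,0,0,-1,-0.297,-0.225,0,0,-1,-0.297,-0.225,0,0,-1,-0.15,-0.11,0,0,-1])

```text
t: 1.98
eef_pos: [0.5332, 0.0638, 0.2032]
eef_rot: [-180.0, -0.0, 165.4]
wrist_force: [-0.0, -0.3, 1.2]
finger_gap: -0.001
grip_force: 0.0
```

Request:
send_rows(targets=[0,0,0,-0.18,-1,0,0,0,-0.18,-1,0,0,0,-0.18,-1,0,0,0,-0.18,-1,0,0,0,-0.18,-1,0,0,0,-0.18,-1,0,0,0,-0.18,-1,0,0,0,0,-1])

```text
t: 2.98
eef_pos: [0.5323, 0.0665, 0.2034]
eef_rot: [180.0, -0.0, -137.9]
wrist_force: [-0.0, -0.6, 0.0]
finger_gap: -0.004
grip_force: 0.0
```

Run:
```python
from fit import *
p=np.load('p.npy')
rel([.532,.0659,.2])
c=snap('wrist','w1');a=c['color'][:,:,::-1].copy()
cv2.imwrite('pics/w1b.png',cv2.resize(a,(800,600),interpolation=cv2.INTER_CUBIC))
for f in ['hub','peg',(121,100,64),(121,-100,64),(-91,73.5,24),(-91,-73.5,24),'pl','pr']:print(f,(proj('w1',pt(p,f))*800/512).round())
```

```text
t 2.975 pos [0.5323 0.0665 0.2034] yaw [ 1.7997e+02 -2.0000e-02 -1.3786e+02] F [-0.  -0.6  0. ] shift mm [ 0.6 -0.2  3.4] frac [ 0.005 -0.002  0.028] q6 -137.9
hub [342. 314.]
peg [404. 337.]
(121, 100, 64) [392. 517.]
(121, -100, 64) [138. 412.]
(-91, 73.5, 24) [489. 245.]
(-91, -73.5, 24) [301. 149.]
pl [432. 248.]
pr [338. 201.]
```

View pics/w1b.png

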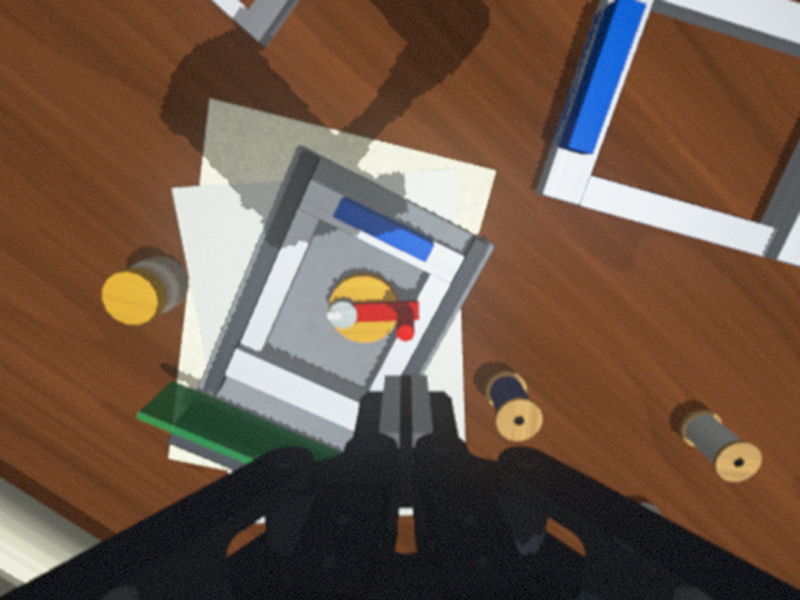

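The wrist picture matches the fit: hub at (342,314) and peg top at (405,333), against a prediction of (404,337). I'll descend behind the peg.

Request:
send_rows(targets=[0,0,0.2,0,-1,0,0,0.3,0,-1,0,0,0.3,0,-1,0,0,0.2,0,-1,0,0,0.11,0,-1,0,0,0,0,-1])

```text
t: 3.78
eef_pos: [0.5323, 0.0665, 0.0698]
eef_rot: [179.9, -0.1, -137.8]
wrist_force: [0.9, -0.6, -0.4]
finger_gap: 0.002
grip_force: 0.0
```

Run:
```python
from fit import *
rel([.532,.0659,.07])
a=snap('wrist','w2')['color'][:,:,::-1];b=snap('scene','s2')['color'][190:305,185:305,::-1]
o=np.zeros((384,512+400,3),np.uint8);o[:,:512]=a;o[:383,512:]=cv2.resize(b,(400,383),interpolation=cv2.INTER_CUBIC)
cv2.imwrite('pics/w2b.png',cv2.resize(o,(800,337)))
```

```text
t 3.775 pos [0.5323 0.0665 0.0698] yaw [ 1.7994e+02 -6.0000e-02 -1.3784e+02] F [ 0.9 -0.6 -0.4] shift mm [ 0.6 -0.2 -0.2] frac [ 0.005 -0.002 -0.002] q6 -138.0
```

View pics/w2b.png

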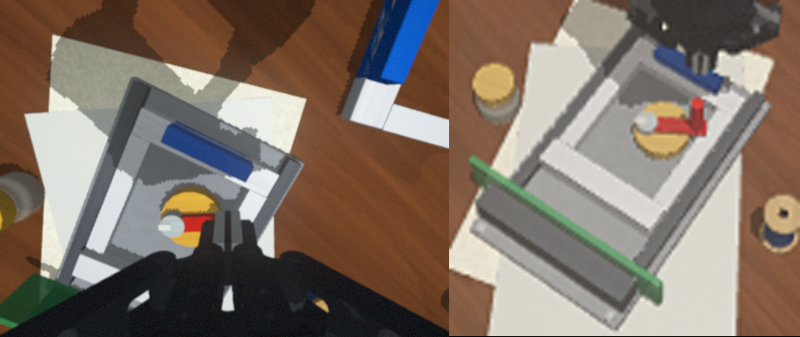

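The fingertips hang just behind the peg and touch nothing. Next I'll push the peg about 80° round the arc.

Request:
send_rows(targets=[-0.042,0,0,0,-1,-0.042,0,0,0,-1,-0.04,0,0,0,-1,-0.033,0.011,0,0.111,-1,-0.033,0.011,0,0.111,-1,-0.033,0.011,0,0.111,-1,-0.033,0.011,0,0.111,-1,-0.033,0.011,0,0.111,-1,-0.033,0.011,0,0.111,-1,-0.033,0.011,0,0.111,-1,-0.033,0.011,0,0.111,-1,-0.033,0.011,0,0.111,-1,-0.033,0.011,0,0.111,-1,-0.033,0.011,0,0.111,-1,-0.033,0.011,0,0.111,-1,-0.033,0.011,0,0.111,-1,-0.033,0.011,0,0.111,-1,-0.033,0.011,0,0.111,-1,0,0,0,0,-1])

```text
t: 6.25
eef_pos: [0.5968, 0.1018, 0.0703]
eef_rot: [180.0, 0.0, 147.3]
wrist_force: [0.3, -0.7, -0.3]
finger_gap: 0.001
grip_force: 0.0
```

Run:
```python
from fit import *
p=np.load('p.npy');s=ctrl.observe();c,sn=np.cos(p[2]),np.sin(p[2]);d=(s['eef_pos'][:2]-p[:2])*1000
print('clamp xy',c*d[0]+sn*d[1],-sn*d[0]+c*d[1]);rel(s['eef_pos'])
b=snap('scene','s3')['color'][190:305,185:305,::-1];a=snap('top','t3')['color'][108:218,190:290,::-1]
o=np.zeros((500,960,3),np.uint8);o[:,:455]=cv2.resize(a,(455,500),interpolation=cv2.INTER_CUBIC);o[:479,460:]=cv2.resize(b,(500,479),interpolation=cv2.INTER_CUBIC)
cv2.imwrite('pics/s3b.png',cv2.resize(o,(800,417)))
```

```text
clamp xy 23.41947404527244 42.92442976627528
t 6.25 pos [0.5968 0.1018 0.0703] yaw [1.7999e+02 1.0000e-02 1.4735e+02] F [ 0.3 -0.7 -0.3] shift mm [0. 0. 0.] frac [0. 0. 0.] q6 -59.1
```

View pics/s3b.png

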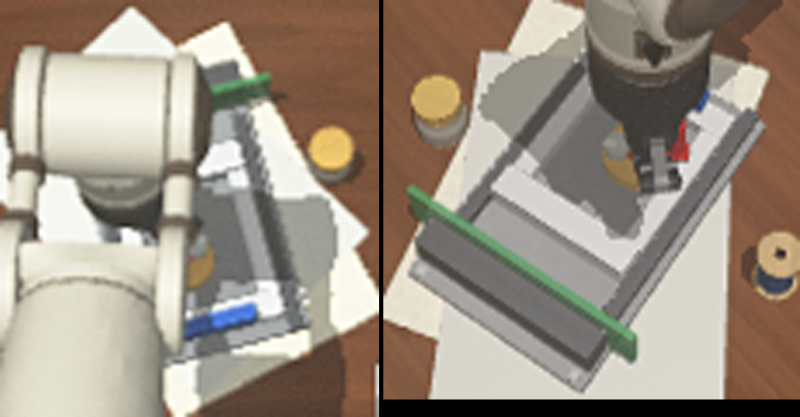

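The peg is still visible at about (683,140) behind the fingers, so it may not have moved far. I'll check that numerically.

Run:
```python
from fit import *
p=np.load('p.npy');s=ctrl.observe();e=s['eef_pos']
for z in(.04,.05,.062,.07,.09):print(z,proj('s3',[e[0],e[1],z]).round(1))
for n in('scene0','s2','s3'):
    I=np.load(f'pics/{n}.npz')['color'][190:305,185:305].astype(int);m=(I[...,0]>110)&(I[...,1]<60)&(I[...,2]<60)
    v,u=np.nonzero(m);print(n,m.sum(),u.min()+185,u.max()+185,v.min()+190,v.max()+190)
for th in(116,100,90,70,36):q=p.copy();q[3]=np.radians(th);print(th,proj('s3',pt(q,'peg')).round(1),proj('s3',W(q,(45*np.cos(q[3]),45*np.sin(q[3]),37))).round(1))
a=np.load('pics/s3.npz')['color'][195:265,220:300,::-1];cv2.imwrite('pics/s3c.png',cv2.resize(a,(800,700))[:600])
```

```text
0.04 [261.2 244.9]
0.05 [261.2 243.3]
0.062 [261.2 241.4]
0.07 [261.2 240.1]
0.09 [261.2 236.8]
scene0 1 271 271 228 228
s2 20 266 272 227 235
s3 15 268 272 227 235
116 [269.6 224.5] [269.2 232.4]
100 [268.4 228.8] [268.  236.6]
90 [266.9 231.2] [266.6 239. ]
70 [262.6 235.3] [262.5 243. ]
36 [252.7 238.5] [253.  246.1]
```

View pics/s3c.png

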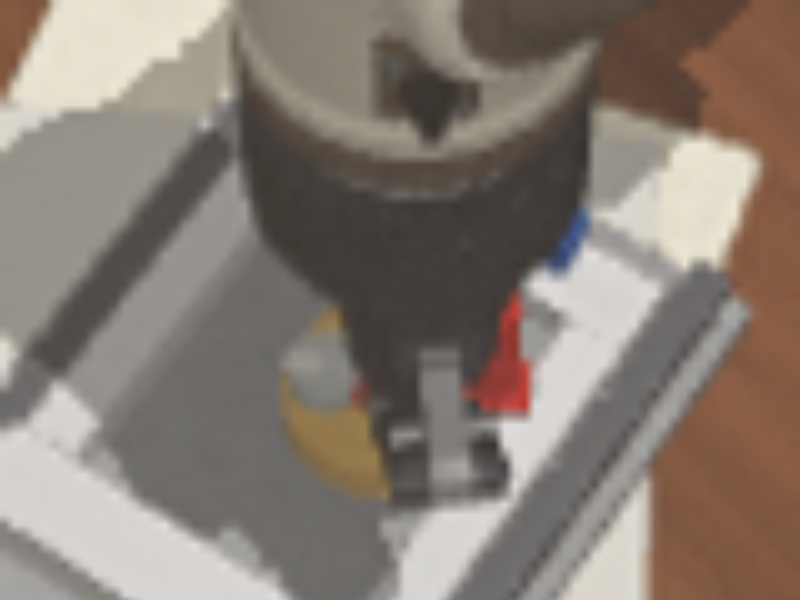

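The red peg seems to be still at about (515,330)–(530,400), near its starting place. I'll lift up and look again.

Request:
send_rows(targets=[0,0,-0.3,0,-1,0,0,-0.4,0,-1,0,0,-0.4,0,-1,0,0,0,0,-1])

```text
t: 6.85
eef_pos: [0.5994, 0.1018, 0.2079]
eef_rot: [179.7, 0.5, 147.4]
wrist_force: [0.6, 0.8, 0.7]
finger_gap: -0.003
grip_force: 0.0
```

Run:
```python
from fit import *
p=np.load('p.npy');s=ctrl.observe();rel(s['eef_pos'])
snap('scene','s4');snap('wrist','w4');snap('top','t4')
e=s['eef_pos']
for z in(0,.008,.02,.03):print(z,proj('w4',e-[0,0,z]).round(1))
b=np.load('pics/s4.npz')['color'][190:305,185:305,::-1];a=np.load('pics/w4.npz')['color'][...,::-1]
o=np.zeros((384,512+400,3),np.uint8);o[:,:512]=a;o[:383,512:]=cv2.resize(b,(400,383),interpolation=cv2.INTER_CUBIC)
cv2.imwrite('pics/s4b.png',cv2.resize(o,(800,337),interpolation=cv2.INTER_AREA))
```

```text
t 6.85 pos [0.5994 0.1018 0.2079] yaw [179.7    0.49 147.37] F [0.6 0.8 0.7] shift mm [0. 0. 0.] frac [0. 0. 0.] q6 -59.1
0 [262.4 239.5]
0.008 [262.3 234. ]
0.02 [262.1 226.5]
0.03 [261.9 220.8]
```

View pics/s4b.png

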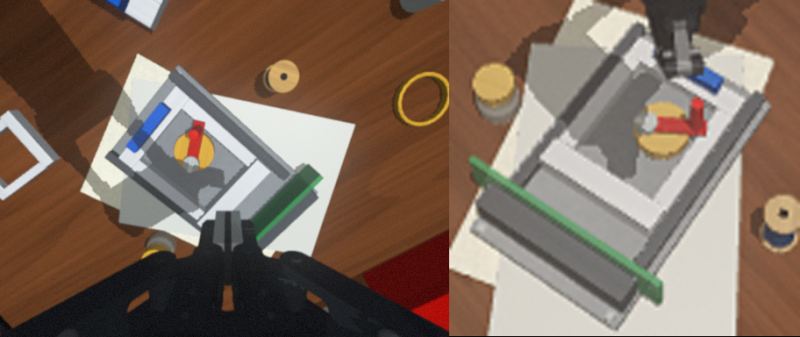

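The lever is unmoved: the peg is still at about (697,105) in the right half. So the fingertips must have passed over it. I'll measure the tip's true offset along the tool axis from the wrist pictures.

Run:
```python
from fit import *
from scipy.spatial.transform import Rotation as Ro
s=ctrl.observe();e=s['eef_pos'];R=Ro.from_euler('xyz',s['eef_rot'],degrees=True).as_matrix()
c=np.load('pics/w4.npz');print('cam in tool',(R.T@(-c['R'].T@c['t']-e)).round(4),'axis',(R.T@c['R'][2]).round(3))
for x in(-11,0,11):
  for z in(-12,-4,0,8):print(x,z,proj('w4',e+R@(np.array([x,0,z])/1000)).round(1),end=' ')
  print()
g=c['color'].astype(int).sum(2)//3
for col in(250,256,262,268,275):print(col,g[228:300:2,col])
print('row 246',g[246,236:290])
d=np.abs(np.load('pics/w4.npz')['color'].astype(int)-np.load('pics/w1.npz')['color']).sum(2)
print('static rows', [(col,int(np.nonzero(d[200:300,col]>30)[0].max()+200)) for col in range(244,282,3)])
# scene: tip in s4
for z in(.2,.19,.18,.22):print(z,proj('s4',[e[0],e[1],z]).round(1))
d=np.abs(np.load('pics/s4.npz')['color'].astype(int)-np.load('pics/scene0.npz')['color']).sum(2)
print(g.shape); I=np.load('pics/s4.npz')['color'].astype(int).sum(2)//3
for v in range(198,224,2):print(v,I[v,240:275])
```

```text
cam in tool [ 0.0745 -0.0003 -0.1745] axis [-0.297  0.003  0.955]
-11 -12 [258.9 255.7] -11 -4 [258.9 249.4] -11 0 [258.9 246.5] -11 8 [258.8 240.9] 
0 -12 [258.9 238.2] 0 -4 [258.9 232.5] 0 0 [258.9 229.9] 0 8 [258.9 224.8] 
11 -12 [258.9 220.1] 11 -4 [258.9 215.1] 11 0 [258.9 212.7] 11 8 [258.9 208.3] 
250 [220 229 226 228 225 222 149  89  94  89  91  93  91  91  90  93  93  89
  93  91  90  90  89  89  93 109  58  32  38  39  35  36  24  27  26  30]
256 [228 226 223 225 225 224 144  77  69  70  65  66  60  61  61  61  61  63
  51  54  54  48  48  44  54  55  56  47  50  42  32  36  41  38  32  33]
262 [224 225 225 226 226 226 137  60  54  58  56  55  60  48  49  54  50  44
  45  41  45  42  38  39  43  39  40  41  42  37  37  38  34  35  34  33]
268 [227 226 226 226 193 160 117  98 102 104 101 100  99  94  89  90  89  92
  86  87  87  88  89  86  97 113  69  30  34  36  30  35  23  36  34  24]
275 [220 166 155 159 155 161 157 160 154 159 150 101  62  61  60  63  73  81
  79  82  82  85  86  89  84  44  34  33  36  37  32  34  29  30  32  29]
row 246 [224 226 225 224 225 224 225 22
[... 1654 characters left out ...]
35 137 144 151 147 123 122 125 119 144 132
  77  68  73  73  67 109 107 108 108 109  77  66  65  63 120 120 121]
216 [147 147 146 146 148 146 126 118 145 106 102 102 103 103 100 112 123 127
 132  76  72 108 143 146 170 138  96  75  67  88 133 127 125 125 122]
218 [146 146 147 147 131 120 115 106 104 103 103 103 104 103 105 103 100 114
 153 133 131 128 135 187 216 220 217 220 158 117  83  76  81 105 121]
220 [146 148 145 121 119 107 104 105 104 102 104 105 104 103 104 102 112 155
 155 155 153 148 138 131 124 115 178 213 216 219 217 197 139 100  77]
222 [147 135 118 116 106 103 108 106 106 105 105 105 104 104 112 154 156 154
 153 152 154 153 153 154 156 146 132 128 128 139 215 214 218 217 196]
```

Run:
```python
from fit import *
from scipy.spatial.transform import Rotation as Ro
snap('wrist','w5');snap('scene','s5');snap('wrist','w6')
s=ctrl.observe();e=s['eef_pos'];R=Ro.from_euler('xyz',s['eef_rot'],degrees=True).as_matrix();rel(e)
c=np.load('pics/w6.npz');print('cam in tool',(R.T@(-c['R'].T@c['t']-e)).round(4))
for n in('w6','s5'):
 for x in(-11,0,11):
  for z in(-40,-12,0,8):print(n,x,z,proj(n,e+R@(np.array([x,0,z])/1000)).round(1),end=' ')
  print()
g=c['color'].astype(int).sum(2)//3
for col in(250,262):print(col,g[228:260:2,col])
I=np.load('pics/s5.npz')['color'].astype(int).sum(2)//3
for v in range(200,224,2):print(v,I[v,250:276])
```

```text
t 7.15 pos [0.5953 0.1017 0.2003] yaw [-1.7990e+02 -1.7000e-01  1.4731e+02] F [ 0.3  0.  -0.3] shift mm [0. 0. 0.] frac [0. 0. 0.] q6 -59.1
cam in tool [ 0.0753 -0.0009 -0.1712]
w6 -11 -40 [261.1 290.1] w6 -11 -12 [260.9 261.8] w6 -11 0 [260.8 252.1] w6 -11 8 [260.7 246.3] 
w6 0 -40 [261.2 269.7] w6 0 -12 [260.9 244. ] w6 0 0 [260.8 235.3] w6 0 8 [260.8 230. ] 
w6 11 -40 [261.3 248.5] w6 11 -12 [261.  225.6] w6 11 0 [260.9 217.9] w6 11 8 [260.8 213.3] 
s5 -11 -40 [256.6 207.5] s5 -11 -12 [256.8 213.7] s5 -11 0 [256.8 216.2] s5 -11 8 [256.9 217.9] 
s5 0 -40 [261.7 206.9] s5 0 -12 [261.7 213.1] s5 0 0 [261.7 215.6] s5 0 8 [261.7 217.3] 
s5 11 -40 [266.8 206.3] s5 11 -12 [266.6 212.5] s5 11 0 [266.6 215. ] s5 11 8 [266.5 216.7] 
250 [ 99 103 136 217 228 225 149  90  90  91  89  90  91  91  88  90]
262 [227 227 225 225 226 224 135  59  57  57  60  58  57  51  51  42]
200 [106  85 147 228 163  68  51  54  51  54  62  62  79 100  99  95  99  68
  65  62  54  57  70  68  71  71]
202 [126 128 153 155 118  54  50  53  54  53  59  58  73 132 130 130 133  80
  55  72 137 111  93  87  72  69]
20
[... 407 characters left out ...]

  82  58  51  48 141 216 215 212]
212 [133 126 138 213 214 157 148 116  58  53  68  69  67  77 139 141 147 160
 134  82  75  74  97 208 211 211]
214 [157 148 120 121 124 119 143 151 115  73  88  91  91 105 157 153 150 144
 143  86  75  72  65  93 120 163]
216 [107 101 102 102 104 110 123 125 129 106  65  68  64  62  96 100  99  92
  90  68  60  74  77 123 123 120]
218 [103 104 104 105 103 103 104  99 119 132 117 116 143 196 222 225 220 221
 159 117  86  75  81 106 122 126]
220 [105 104 103 102 102 102 100 157 155 155 153 147 138 130 124 116 179 212
 216 219 217 197 139 101  75  70]
222 [105 105 104 105 102 113 156 155 154 153 153 154 154 154 155 144 132 127
 128 139 214 215 218 217 196 148]
```

The fingertips are actually about 16 mm behind the TCP, and slightly toward tool +x. At TCP z = 0.07 they cleared the 84 mm peg, so this time I'll repeat the push about 30 mm lower.

```bash
python3 -c "
from h import *
rel([.532,.0659,.2])"
```

```text
t 7.15 pos [0.5953 0.1017 0.2003] yaw [-1.7990e+02 -1.7000e-01  1.4731e+02] F [ 0.3  0.  -0.3] shift mm [ 33.9 -64.3   0.5] frac [ 0.283 -0.536  0.005] q6 -59.1
```

Request:
send_rows(targets=[0.09,-0.18,0,0,-1,0.1,-0.18,0,0,-1,0.09,-0.18,0,0,-1,0,0,0,-0.208,-1,0,0,0,-0.208,-1,0,0,0,-0.208,-1,0,0,0,-0.208,-1,0,0,0,-0.208,-1,0,0,0,-0.208,-1,0,0,0,-0.208,-1,0,0,0,-0.208,-1,0,0,0.2,0,-1,0,0,0.3,0,-1,0,0,0.3,0,-1,0,0,0.2,0,-1,0,0,0.11,0,-1,0,0,0,0,-1])

```text
t: 9.28
eef_pos: [0.5322, 0.0654, 0.068]
eef_rot: [179.9, -0.1, -137.8]
wrist_force: [0.1, -0.7, 1.4]
finger_gap: 0.002
grip_force: 0.0
```

Request:
send_rows(targets=[0,0,0.08,0,-1,0,0,0.08,0,-1,0,0,0.07,0,-1,0,0,0,0,-1,0,0,0,0,-1])

```text
t: 9.9
eef_pos: [0.5333, 0.0653, 0.0417]
eef_rot: [-180.0, 0.0, -137.8]
wrist_force: [0.3, 0.3, 0.1]
finger_gap: 0.0
grip_force: 0.0
```

```bash
python3 -c "
from h import *
rel([.532,.0659,.04])"
```

```text
t 9.9 pos [0.5333 0.0653 0.0417] yaw [-1.7998e+02  1.0000e-02 -1.3783e+02] F [0.3 0.3 0.1] shift mm [0.6 1.3 1.7] frac [0.005 0.011 0.014] q6 -138.1
```

Free, with no contact force. I'll make a short test push, 18 mm then 10° of arc, and check that the peg moves.

Request:
send_rows(targets=[-0.05,0.005,0,0,-1,-0.05,0.005,0,0,-1,-0.05,0,0,0,-1,-0.033,0.011,0,0.111,-1,-0.033,0.011,0,0.111,-1,-0.033,0.011,0,0.111,-1,0,0,0,0,-1])

```text
t: 10.78
eef_pos: [0.5531, 0.0888, 0.0415]
eef_rot: [-180.0, 0.0, -152.7]
wrist_force: [0.0, -0.4, 0.2]
finger_gap: 0.001
grip_force: 0.1
```

Run:
```python
from fit import *
p=np.load('p.npy');s=ctrl.observe();rel(s['eef_pos'])
snap('scene','s7')
def red(n):
    I=np.load(f'pics/{n}.npz')['color'][215:250,240:280].astype(int);m=(I[...,0]>1.8*I[...,1])&(I[...,0]>1.8*I[...,2])&(I[...,0]>80)
    v,u=np.nonzero(m);return m.sum(),u.min()+240,u.max()+240,v.min()+215,v.max()+215,u.mean()+240,v.mean()+215,m
for n in('scene0','s2','s5','s7'):print(n,red(n)[:-1])
for r in red('s7')[-1]:print(''.join('#' if x else '.' for x in r))
```

```text
t 10.775 pos [0.5531 0.0888 0.0415] yaw [-1.7999e+02  1.0000e-02 -1.5274e+02] F [ 0.  -0.4  0.2] shift mm [0. 0. 0.] frac [0. 0. 0.] q6 -120.5
scene0 (np.int64(108), np.int64(256), np.int64(272), np.int64(223), np.int64(235), np.float64(265.6388888888889), np.float64(231.02777777777777))
s2 (np.int64(108), np.int64(256), np.int64(272), np.int64(223), np.int64(235), np.float64(265.6388888888889), np.float64(231.02777777777777))
s5 (np.int64(108), np.int64(256), np.int64(272), np.int64(223), np.int64(235), np.float64(265.6388888888889), np.float64(231.02777777777777))
s7 (np.int64(111), np.int64(254), np.int64(271), np.int64(229), np.int64(242), np.float64(264.36036036036035), np.float64(235.52252252252254))
........................................
........................................
........................................
........................................
........................................
........................................
........................................
........................................
........................................
...............
[... 350 characters left out ...]
...
................#####.....####..........
...............#########..####..........
..............################..........
.................#############..........
...................###########..........
.....................###########........
.......................#########........
.........................######.........
...........................####.........
.............................#..........
........................................
........................................
........................................
........................................
........................................
........................................
........................................
```

The peg is being pushed: its top is now at (268,230), a cam angle of about 96°. I'll continue another 75° and measure.

Request:
send_rows(targets=[-0.033,0.011,0,0.111,-1,-0.033,0.011,0,0.111,-1,-0.033,0.011,0,0.111,-1,-0.033,0.011,0,0.111,-1,-0.033,0.011,0,0.111,-1,-0.033,0.011,0,0.111,-1,-0.033,0.011,0,0.111,-1,-0.033,0.011,0,0.111,-1,-0.033,0.011,0,0.111,-1,-0.033,0.011,0,0.111,-1,-0.033,0.011,0,0.111,-1,-0.033,0.011,0,0.111,-1,-0.033,0.011,0,0.111,-1,-0.033,0.011,0,0.111,-1,-0.033,0.011,0,0.111,-1,0,0,0,0,-1,0,0,0,0,-1])

```text
t: 12.95
eef_pos: [0.6097, 0.0996, 0.0413]
eef_rot: [-180.0, -0.0, 132.4]
wrist_force: [-0.9, 0.8, -1.0]
finger_gap: 0.003
grip_force: 0.5
```

```bash
cat > meas.py <<'E'
from fit import *
import sys
p=np.load('p.npy');s=ctrl.observe();rel(s['eef_pos'])
c,sn=np.cos(p[2]),np.sin(p[2]);d=(s['eef_pos'][:2]-p[:2])*1000;x,y=c*d[0]+sn*d[1],-sn*d[0]+c*d[1]
print('clamp xy',round(x,1),round(y,1),'ang',np.degrees(np.arctan2(y,x)).round(1),'r',np.hypot(x,y).round(1))
for n in sys.argv[2:]:
    q=sys.argv[1]+n; snap({'s':'scene','w':'wrist','t':'top'}[n],q)
    print(n,'hub',proj(q,pt(p,'hub')).round(1),[(th,proj(q,W(p,(45*np.cos(np.radians(th)),45*np.sin(np.radians(th)),84))).round(1).tolist()) for th in(40,20,0,-10)])
    u,v=proj(q,pt(p,'hub')).astype(int);u0,v0=max(u-30,0),max(v-28,0)
    I=np.load(f'pics/{q}.npz')['color'][v0:v+28,u0:u+30].astype(int);m=(I[...,0]>1.8*I[...,1])&(I[...,0]>1.8*I[...,2])&(I[...,0]>80)
    print('origin',u0,v0)
    for i,r in enumerate(m):
        if r.any():print(v0+i,''.join('#' if k else '.' for k in r))
E
python3 meas.py a s w
```

```text
t 12.95 pos [0.6097 0.0996 0.0413] yaw [-1.8000e+02 -3.0000e-02  1.3238e+02] F [-0.9  0.8 -1. ] shift mm [0. 0. 0.] frac [0. 0. 0.] q6 -44.3
clamp xy 35.3 37.3 ang 46.6 r 51.3
s hub [252.5 230.8] [(40, [254.0, 238.4]), (20, [247.7, 238.0]), (0, [242.0, 235.7]), (-10, [239.6, 234.0])]
origin 222 202
239 ..........................#.................................
240 ..........................##................................
241 ..........................###...............................
242 ..........................###...............................
243 ..........................##................................
244 ..........................#.................................
w hub [184.5 255.9] [(40, [252.1, 285.2]), (20, [254.2, 313.4]), (0, [245.3, 339.0]), (-10, [237.3, 349.9])]
origin 154 227
244 ..........................................##################
245 ........................................######..#.##..##...#
246 ........................................####################
247 ........................................####################
248 ......................
[... 508 characters left out ...]
..................................################
257 ............................................################
258 .............................................###############
259 .............................................###############
260 ............................................################
261 ............................................################
262 ............................................################
263 ............................................################
264 ............................................################
265 ...........................................#################
266 ...........................................#################
```

Request:
send_rows(targets=[-0.033,0.009,0,0.111,-1,-0.033,0.009,0,0.111,-1,-0.033,0.009,0,0.111,-1,-0.033,0.009,0,0.111,-1,0,0,0,0,-1,0,0,0,0,-1])

```text
t: 13.8
eef_pos: [0.6227, 0.089, 0.0417]
eef_rot: [180.0, 0.0, 112.4]
wrist_force: [0.7, 1.6, -1.2]
finger_gap: -0.001
grip_force: 0.7
```

```bash
python3 meas.py b s w | cut -c1-120
```

```text
t 13.8 pos [0.6227 0.089  0.0417] yaw [1.7997e+02 1.0000e-02 1.1239e+02] F [ 0.7  1.6 -1.2] shift mm [0. 0. 0.] frac [0.
clamp xy 44.9 23.5 ang 27.7 r 50.7
s hub [252.5 230.8] [(40, [254.0, 238.4]), (20, [247.7, 238.0]), (0, [242.0, 235.7]), (-10, [239.6, 234.0])]
origin 222 202
w hub [186.5 256. ] [(40, [240.9, 257.9]), (20, [254.6, 285.3]), (0, [256.6, 313.4]), (-10, [253.4, 326.7])]
origin 156 228
244 .............................................#.#...#########
245 ..........................................#...##..####..##.#
246 .........................................#.############.#.##
247 .......................................#####################
248 ........................................####################
249 ........................................####################
250 .........................................###################
251 ..........................................##################
252 ..........................................##################
253 ...........................................#################
254 ..........................................
[... 163 characters left out ...]
..................................################
258 ............................................################
259 ............................................################
260 ............................................################
261 ............................................################
262 ............................................################
263 ............................................################
264 ............................................################
265 ...........................................#################
266 ...........................................#################
267 ...........................................#####............
```

Request:
send_rows(targets=[0.1,0,0,0,-1,0.1,0,0,0,-1,0,0,-0.4,0,-1,0.2,0,-0.4,0,-1,0.2,0,-0.4,0,-1,0.2,0,0,0,-1,0,0,0,0,-1,0,0,0,0,-1,0,0,0,0,-1])

```text
t: 15.02
eef_pos: [0.5859, 0.1769, 0.1845]
eef_rot: [-179.9, -0.0, 112.2]
wrist_force: [-0.2, 0.3, 0.1]
finger_gap: -0.0
grip_force: 0.0
```

```bash
python3 meas.py c s w | cut -c1-120
```

```text
t 15.025 pos [0.5859 0.1769 0.1845] yaw [-1.7990e+02 -1.0000e-02  1.1223e+02] F [-0.2  0.3  0.1] shift mm [0. 0. 0.] fra
clamp xy 33.3 118.1 ang 74.2 r 122.7
s hub [252.5 230.8] [(40, [254.0, 238.4]), (20, [247.7, 238.0]), (0, [242.0, 235.7]), (-10, [239.6, 234.0])]
origin 222 202
234 ...........................#................................
235 ..........................#####.............................
236 ..........................#####.............................
237 .....................##########.............................
238 ....................##########..............................
239 ....................##########..............................
240 .....................########...............................
241 .....................########...............................
242 .....................#######................................
243 .....................######.................................
244 .....................######.................................
245 .....................#####..................................
246 ....................######..................................
247 ...................######...................................
248 ...................######...................................
249 .....................####...................................
w hub [220.4 272.3] [(40, [251.6, 276.0]), (20, [257.9, 288.7]), (0, [258.9, 302.2]), (-10, [257.3, 308.7])]
origin 190 244
267 ....................................##......................
268 ....................................##......................
269 .....................................#......................
```

Run:
```python
from fit import *
p=np.load('p.npy')
snap('top','ct')
P=[]
for q in('cs','ct'):
    u,v=(proj(q,W(p,(20,0,50)))).round().astype(int)
    I=np.load(f'pics/{q}.npz')['color'][v-22:v+22,u-20:u+20,::-1]
    a=cv2.resize(I,(400,440),interpolation=cv2.INTER_CUBIC);
    b=a.copy();to=lambda w:tuple(int(k) for k in ((proj(q,w)-[u-20,v-22]+.5)*10))
    for th,col in((0,(0,255,0)),(10,(255,0,0))):
        t=np.radians(th);f=lambda r,z:to(W(p,(r*np.cos(t),r*np.sin(t),z)))
        cv2.line(b,f(0,37),f(45,37),col,1);cv2.line(b,f(45,37),f(45,84),col,1);cv2.circle(b,f(45,84),3,col,1)
    print(q,'origin',u-20,v-22,'hub37',to(W(p,(0,0,37))),[(th,to(W(p,(45*np.cos(np.radians(th)),45*np.sin(np.radians(th)),84)))) for th in(0,10,20)])
    P+= [a,b] if q=='cs' else [a,b]
o=np.vstack([np.hstack(P[:2]),np.hstack(P[2:])]);cv2.imwrite('pics/v.png',cv2.resize(o,(545,600)))
print(o.shape)
```

```text
cs origin 228 212 hub37 (249, 188) [(0, (145, 242)), (10, (172, 256)), (20, (202, 265))]
ct origin 220 144 hub37 (220, 294) [(0, (180, 132)), (10, (157, 140)), (20, (136, 152))]
(880, 800, 3)
```

View pics/v.png

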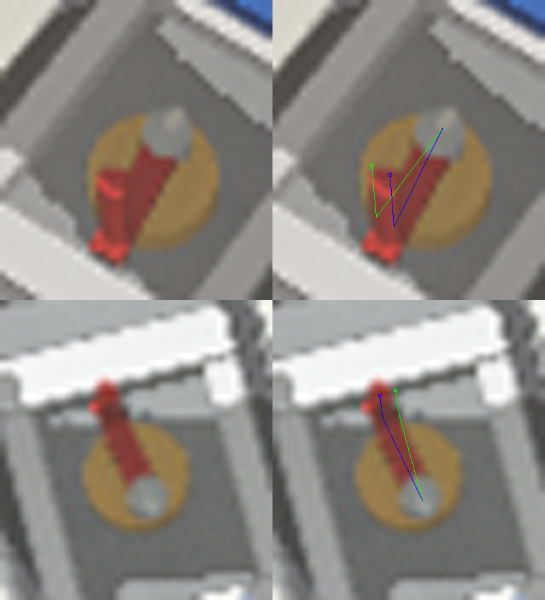

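In the picture the lever points slightly left of the ruler normal, at about +8°. In the scene panel the peg top is (110,178) and the hub (167,133). In the top panel they are (107,387) and (148,497). I'll go back behind the peg for the last 8°.

Request:
send_rows(targets=[0,0,0,0.142,-1,0,0,0,0,-1,0,0,0,0,-1])

```text
t: 15.55
eef_pos: [0.5862, 0.1775, 0.1854]
eef_rot: [-180.0, -0.0, 106.0]
wrist_force: [-0.6, -0.1, 0.5]
finger_gap: 0.006
grip_force: 0.0
```

Run:
```python
from fit import *
p=np.load('p.npy')
for y in(42,17.1):rel(W(p,(47.7,y,41.5)))
```

```text
t 15.55 pos [0.5862 0.1775 0.1854] yaw [-180.     -0.    105.97] F [-0.6 -0.1  0.5] shift mm [-76.7  13.6 143.9] frac [-0.639  0.114  1.199] q6 -10.4
t 15.55 pos [0.5862 0.1775 0.1854] yaw [-180.     -0.    105.97] F [-0.6 -0.1  0.5] shift mm [-101.6   13.6  143.9] frac [-0.847  0.113  1.199] q6 -10.4
```

Request:
send_rows(targets=[-0.2,0.038,0,0,-1,-0.24,0.038,0,0,-1,-0.2,0.038,0,0,-1,0,0,0.3,0,-1,0,0,0.4,0,-1,0,0,0.35,0,-1,0,0,0.15,0,-1,0,0,0,0,-1,0,0,0,0,-1])

```text
t: 16.68
eef_pos: [0.6222, 0.1075, 0.0438]
eef_rot: [179.8, 0.1, 105.9]
wrist_force: [-0.3, 0.6, 0.5]
finger_gap: -0.001
grip_force: 0.0
```

Run:
```python
from fit import *
p=np.load('p.npy')
rel(W(p,(47.7,17.1,41.5)))
```

```text
t 16.675 pos [0.6222 0.1075 0.0438] yaw [1.7979e+02 6.0000e-02 1.0590e+02] F [-0.3  0.6  0.5] shift mm [-24.4  -1.8   2.3] frac [-0.203 -0.015  0.019] q6 -17.0
```

Now the final push on the peg, then back off, lift and measure.

Request:
send_rows(targets=[-0.05,0,0,0,-1,-0.05,0,0,0,-1,-0.04,0,0,0,-1,-0.03,0,0,0,-1,-0.02,0,0,0,-1,-0.013,0,0,0,-1,0,0,0,0,-1,0,0,0,0,-1])

```text
t: 17.68
eef_pos: [0.6268, 0.0841, 0.0414]
eef_rot: [-180.0, 0.0, 105.9]
wrist_force: [1.0, 1.8, 0.5]
finger_gap: 0.0
grip_force: 0.7
```

Run:
```python
from fit import *
p=np.load('p.npy')
rel(W(p,(47.7,17.1,41.5)))
```

```text
t 17.675 pos [0.6268 0.0841 0.0414] yaw [-1.7998e+02  1.0000e-02  1.0590e+02] F [1.  1.8 0.5] shift mm [-0.6  0.2 -0.1] frac [-0.005  0.002 -0.001] q6 -19.2
```

Request:
send_rows(targets=[0.1,0,0,0,-1,0.1,0,0,0,-1,0,0,-0.4,0,-1,0.2,0,-0.4,0,-1,0.25,0,-0.4,0,-1,0.25,0,0,0,-1,0,0,0,0,-1,0,0,0,0,-1,0,0,0,0,-1])

```text
t: 18.8
eef_pos: [0.5972, 0.1872, 0.1846]
eef_rot: [-179.9, 0.0, 105.8]
wrist_force: [0.0, -0.4, -0.9]
finger_gap: -0.0
grip_force: 0.0
```

```bash
cat > m2.py <<'E'
from fit import *
import sys
p=np.load('p.npy');c0={'scene':'cs','top':'ct'}
def patch(q,th):  # refine hub offset by matching old picture around hub
    pass
for cam,h in(('scene',84),('top',84)):
    q=sys.argv[1]+cam;snap(cam,q)
    for n in(c0[cam],q):
        C=np.load(f'pics/{n}.npz')['color'];u,v=proj(n,W(p,(25,0,50))).astype(int);u0,v0=u-22,v-22
        I=cv2.resize(C[v0:v0+44,u0:u0+44],None,fx=8,fy=8,interpolation=cv2.INTER_CUBIC).astype(int)
        m=((I[...,0]>1.9*I[...,1])&(I[...,0]>1.9*I[...,2])&(I[...,0]>60)).astype(np.uint8)
        # best theta: centroid of red vs modelled red (lever quad at z=37 + peg prism)
        best=[]
        for th in np.arange(-12,20,.5):
            t=np.radians(th);to=lambda X:((proj(n,W(p,X))-[u0,v0]+.5)*8)
            ro=lambda r,w,z:to((r*np.cos(t)-w*np.sin(t),r*np.sin(t)+w*np.cos(t),z))
            M=np.zeros(m.shape,np.uint8)
            for pts in([ro(r,w,z) for r in(12,51) for w in(-6,6) for z in(29,37)],[ro(45+6*np.cos(a),6*np.sin(a),z) for a in np.arange(0,6.3,.4) for z in(37,84)]):
                cv2.fillConvexPoly(M,cv2.convexHull(np.array(pts,np.float32)).astype(np.int32),1)
            for dx in range(-10,11,2):
                for dy in range(-10,11,2):
                    S=np.roll(M,(dy,dx),(0,1));best.append(((S&m).sum()/((S|m).sum()+1),th,dx,dy))
        best.sort(reverse=True);print(n,[tuple(np.round(b,3).tolist()) for b in best[:4]])
E
python3 m2.py d
```

```text
cs [(0.811, 10.0, -8.0, 8.0), (0.811, 10.5, -8.0, 8.0), (0.809, 8.5, -4.0, 8.0), (0.809, 10.5, -6.0, 6.0)]
dscene [(0.79, 3.0, -6.0, 6.0), (0.789, 3.0, -4.0, 6.0), (0.788, 3.0, -6.0, 8.0), (0.788, 5.0, -8.0, 4.0)]
ct [(0.643, 11.5, -2.0, -8.0), (0.642, 11.5, -2.0, -6.0), (0.64, 11.5, -2.0, -10.0), (0.638, 11.5, 0.0, -8.0)]
dtop [(0.567, -3.5, -8.0, -2.0), (0.566, -3.5, -8.0, 0.0), (0.566, -3.5, -8.0, 2.0), (0.566, -3.5, -8.0, -4.0)]
```

Request:
send_rows(targets=[-0.15,0,0,0,-1,-0.3,0,0,0,-1,-0.3,0,0,0,-1,-0.3,0,0,0,-1,-0.3,0,0,0,-1,-0.3,0,0,0,-1,-0.15,0,0,0,-1,0,0,0,0,-1,0,0,0,0,-1])

```text
t: 20.02
eef_pos: [0.6563, -0.0188, 0.1854]
eef_rot: [-180.0, -0.0, 105.9]
wrist_force: [-0.3, -0.0, -0.5]
finger_gap: -0.001
grip_force: 0.0
```

Run:
```python
from fit import *
p=np.load('p.npy');s=ctrl.observe();rel(s['eef_pos']);n='e';C=snap('wrist',n)['color'].astype(int)
print('hub37',proj(n,W(p,(0,0,37))).round(1),'th0 top',proj(n,W(p,(45,0,84))).round(1),'base',proj(n,W(p,(45,0,37))).round(1),'th10 top',proj(n,W(p,(44.3,7.8,84))).round(1))
R,G,B=C[...,0],C[...,1],C[...,2]
m=(R>2*G)&(R>2*B)&(R>70)
u,v=proj(n,W(p,(20,0,40))).astype(int);u0,v0=u-60,v-50
for i in range(v0,v0+100,3):
    r=m[i,u0:u0+120]
    if r.any():print(i,u0+np.nonzero(r)[0].min(),u0+np.nonzero(r)[0].max(),''.join('#' if k else '.' for k in r[::2]))
# peg top brightness
for i in range(v0,v0+100,4):print(i,R[i,u0:u0+120:4])
```

```text
t 20.025 pos [ 0.6563 -0.0188  0.1854] yaw [-1.7999e+02 -4.0000e-02  1.0593e+02] F [-0.3 -0.  -0.5] shift mm [0. 0. 0.] frac [0. 0. 0.] q6 -28.1
hub37 [211.4  86.2] th0 top [257.9  83.5] base [258.1  86.4] th10 top [257.   73.3]
78 251 262 ........................................######..............
81 220 266 .........................#######################............
84 221 266 .........................#######################............
87 221 266 .........................#######################............
90 221 266 .........................###################.###............
93 220 248 .........................##############.....................
36 [226 225 226 223 225 226 227 227 227 227 228 230 230 231 231 229 231 232
 232 231 232 235 231 233 234 215 237 236 236 237]
40 [ 89  91  93  91  92  91  91  91  90  95  95  95  94  94  89  93  90  93
  93  90  96  92  92  91  92  96 237 235 236 237]
44 [105 120  99 123 100 121 100 118  96 118  93 106  97 102 123 102 110 102
 104  96 119  93 113  90 104  98 238 234 235 236]
48 [142 138 143 140 139 141 144 143 139 142 138 137 140 142 1
[... 2019 characters left out ...]
224 223 142 101
 146 149 149 148 149 150 150 152 229 230 229 228]
116 [143 145 145 147 146 147 145 151 147 149 144 145 146 113 102 132 142 147
 153 151 153 151 153 150 145 159 230 234 227 229]
120 [143 147 145 148 142 149 145 145 143 143 150 146 147 153 151 147 151 151
 151 151 154 149 150 150 149 162 229 231 228 229]
124 [148 146 144 145 143 148 146 147 144 142 148 148 153 152 148 148 150 151
 150 150 147 150 152 148 153 165 228 229 228 226]
128 [150 145 145 145 145 147 146 151 147 149 151 149 151 153 148 152 151 151
 149 150 148 152 152 154 147 170 229 228 227 226]
132 [204 206 203 206 205 202 204 200 206 201 199 197 198 200 198 199 201 200
 197 185 184 181 188 186 186 178 228 229 229 226]
```

The close view shows the lever level along rows 80–93, parallel to the jaw window's edges. The peg top is at about (256.5,82.5), against (257.9,83.5) predicted for 0°, so the cam is within about 1° of its low point. Next is the plate: turn the tool and go behind it.

Request:
send_rows(targets=[0,0,0,-0.2,-1,0,0,0,-0.2,-1,0,0,0,-0.2,-1,0,0,0,-0.2,-1,0,0,0,-0.2,-1,0,0,0,-0.2,-1,0,0,0,-0.2,-1,0,0,0,-0.2,-1,0,0,0,-0.2,-1,0,0,0,-0.2,-1,0,0,0,0,-1,0,0,0,0,-1])

```text
t: 21.58
eef_pos: [0.6564, -0.019, 0.1856]
eef_rot: [180.0, 0.0, -164.2]
wrist_force: [0.1, 0.4, -0.5]
finger_gap: -0.002
grip_force: 0.0
```

Run:
```python
from fit import *
p=np.load('p.npy')
rel(W(p,(-106,0,185)))
```

```text
t 21.575 pos [ 0.6564 -0.019   0.1856] yaw [ 180.     0.  -164.2] F [ 0.1  0.4 -0.5] shift mm [153.9  89.6   0.6] frac [1.283 0.747 0.005] q6 -118.0
```

Request:
send_rows(targets=[0.15,0.087,0,0,-1,0.28,0.163,0,0,-1,0.28,0.163,0,0,-1,0.28,0.163,0,0,-1,0.2,0.116,0,0,-1,0.093,0.055,0,0,-1,0,0,0.2,0,-1,0,0,0.35,0,-1,0,0,0.35,0,-1,0,0,0.2,0,-1,0,0,0.1,0,-1,0,0,0,0,-1,0,0,0,0,-1])

```text
t: 23.2
eef_pos: [0.4852, 0.0241, 0.0428]
eef_rot: [-179.9, 0.1, -164.1]
wrist_force: [-0.6, 0.4, 0.5]
finger_gap: -0.004
grip_force: 0.0
```

Run:
```python
from fit import *
p=np.load('p.npy')
rel(W(p,(-106,0,5)))
```

```text
t 23.2 pos [0.4852 0.0241 0.0428] yaw [-1.7993e+02  1.3000e-01 -1.6412e+02] F [-0.6  0.4  0.5] shift mm [ 1.   1.6 37.8] frac [0.008 0.013 0.315] q6 -117.3
```

Request:
send_rows(targets=[0,0.013,0.08,0,-1,0,0,0.07,0,-1,0,0,0.04,0,-1,0,0,0,0,-1])

```text
t: 23.7
eef_pos: [0.483, 0.0259, 0.0181]
eef_rot: [180.0, -0.1, -164.1]
wrist_force: [-0.2, -0.5, 0.5]
finger_gap: 0.001
grip_force: 0.0
```

Request:
send_rows(targets=[0,0,0.03,0,-1,0,0,0.03,0,-1,0,0,0.02,0,-1,0,0,0.01,0,-1,0,0,0,0,-1])

```text
t: 24.32
eef_pos: [0.4834, 0.0258, 0.0078]
eef_rot: [180.0, -0.0, -164.1]
wrist_force: [-0.5, 0.2, 0.1]
finger_gap: 0.001
grip_force: 0.0
```

Request:
send_rows(targets=[-0.05,0,0,0,-1,-0.05,0,0,0,-1,-0.05,0,0,0,-1,-0.04,0,0,0,-1,-0.03,0,0,0,-1,-0.03,0,0,0,-1,-0.03,0,0,0,-1])

```text
t: 25.2
eef_pos: [0.5158, 0.0351, 0.0077]
eef_rot: [180.0, -0.0, -164.1]
wrist_force: [-2.1, -0.7, 1.0]
finger_gap: 0.002
grip_force: 1.3
```

Run:
```python
from fit import *
p=np.load('p.npy')
rel(W(p,(-48.6,0,8)))
C=snap('scene','f')['color'].astype(int)
R,G,B=C[...,0],C[...,1],C[...,2]
for n in('scene0','f'):
    C=np.load(f'pics/{n}.npz')['color'].astype(int);m=(C[...,2]>1.6*C[...,0])&(C[...,2]>1.3*C[...,1])&(C[...,2]>70)
    v,u=np.nonzero(m[190:260,230:300]);print(n,len(u),u.mean()+230 if len(u) else 0,v.mean()+190 if len(u) else 0, u.max()+230,v.max()+190)
```

```text
t 25.2 pos [0.5158 0.0351 0.0077] yaw [ 1.7999e+02 -2.0000e-02 -1.6411e+02] F [-2.1 -0.7  1. ] shift mm [-24.1  -0.8  -0.3] frac [-0.201 -0.007 -0.002] q6 -115.4
scene0 130 266.73846153846154 212.47692307692307 278 220
f 150 264.02666666666664 216.18666666666667 275 225
```

The jaw is sliding: the blue plate has shifted about 10 mm against roughly 2 N. I'll carry on to the ruler.

Request:
send_rows(targets=[-0.03,-0.002,0,0,-1,-0.03,-0.002,0,0,-1,-0.03,-0.002,0,0,-1,-0.03,0,0,0,-1,-0.03,0,0,0,-1,-0.02,0,0,0,-1])

```text
t: 26.0
eef_pos: [0.5359, 0.04, 0.0079]
eef_rot: [180.0, 0.0, -164.1]
wrist_force: [-2.3, -0.7, -1.0]
finger_gap: -0.0
grip_force: 0.9
```

Request:
send_rows(targets=[-0.01,0,0,0,-1,-0.01,0,0,0,-1])

```text
t: 26.25
eef_pos: [0.5379, 0.0406, 0.0079]
eef_rot: [180.0, -0.0, -164.1]
wrist_force: [-2.0, -0.7, -1.0]
finger_gap: 0.0
grip_force: 0.9
```

Request:
send_rows(targets=[-0.01,0,0,0,-1,-0.01,0,0,0,-1])

```text
t: 26.5
eef_pos: [0.5397, 0.0411, 0.0078]
eef_rot: [180.0, -0.1, -164.1]
wrist_force: [-6.4, -1.9, 3.7]
finger_gap: -0.002
grip_force: 3.3
```

Request:
send_rows(targets=[-0.008,0,0,0,-1,0,0,0,0,-1])

```text
t: 26.75
eef_pos: [0.5396, 0.0411, 0.0079]
eef_rot: [180.0, -0.2, -164.1]
wrist_force: [-7.6, -2.6, 4.5]
finger_gap: -0.003
grip_force: 4.1
```

Request:
send_rows(targets=[-0.005,0,0,0,-1,0,0,0,0,-1])

```text
t: 27.0
eef_pos: [0.5396, 0.0412, 0.0079]
eef_rot: [180.0, -0.3, -164.1]
wrist_force: [-9.7, -2.3, 7.0]
finger_gap: 0.001
grip_force: 5.3
```

Run:
```python
from fit import *
p=np.load('p.npy')
rel(W(p,(-48.6,0,8)))
snap('scene','g');snap('top','gt')
```

```text
t 27.0 pos [0.5396 0.0412 0.0079] yaw [ 179.97   -0.3  -164.07] F [-9.7 -2.3  7. ] shift mm [ 0.5 -0.1 -0.1] frac [ 0.004 -0.001 -0.001] q6 -114.2
```

Request:
send_rows(targets=[-0.008,0,0,0,-1,0,0,0,0,-1])

```text
t: 27.35
eef_pos: [0.5396, 0.0412, 0.0078]
eef_rot: [180.0, -0.4, -164.1]
wrist_force: [-13.9, -4.3, 9.6]
finger_gap: -0.001
grip_force: 7.2
```

Request:
send_rows(targets=[0.06,0,0,0,-1,0.1,0,0,0,-1,0.15,0,0,0,-1,0.1,0,-0.2,0,-1,0,0,-0.4,0,-1,0,0,-0.4,0,-1,0,0,-0.4,0,-1,0,0,-0.2,0,-1,0,0,0,0,-1,0,0,0,0,-1])

```text
t: 28.6
eef_pos: [0.4944, 0.0286, 0.1984]
eef_rot: [179.9, -0.1, -164.1]
wrist_force: [0.5, 0.1, -0.3]
finger_gap: -0.003
grip_force: 0.0
```

```bash
python3 - <<'E'
from fit import *
p=np.load('p.npy');rel(W(p,(-106,0,5)))
snap('scene','h');snap('top','ht');snap('wrist','hw')
for n in('scene0','h'):
    C=np.load(f'pics/{n}.npz')['color'].astype(int);m=(C[...,2]>1.6*C[...,0])&(C[...,2]>1.3*C[...,1])&(C[...,2]>70)
    v,u=np.nonzero(m[190:260,230:300]);print(n,len(u),u.mean()+230,v.mean()+190)
for n in('scene0','h'):
  j=-73.2 if n=='scene0' else -37
  print('pred plate',proj(n,W(p,(j+7,0,40))).round(1))
# brightness along clamp x at z=38 (jaw top) near the ruler, scene cam
for n in('scene0','h'):
  C=np.load(f'pics/{n}.npz')['color']
  for y in(-40,-10,20,45):
    out=[]
    for x in range(70,132,4):
        u,v=proj(n,W(p,(x,y,38)));out.append(int(cv2.getRectSubPix(C,(1,1),(float(u),float(v)))[0,0].sum()//3))
    print(n,y,out)
# other objects unmoved
d=np.abs(np.load('pics/h.npz')['color'].astype(int)-np.load('pics/scene0.npz')['color']).sum(2)
for nm,q in(('jar',(200,220)),('spool',(299,266)),('spool2',(367,288)),('ink',(350,325)),('bangle',(302,349)),('chalk',(183,128)),('marker',(137,156))):
    u,v=q;print(nm,(d[v-10:v+10,u-10:u+10]>60).sum())
E
python3 m2.py i
```

```text
t 28.6 pos [0.4944 0.0286 0.1984] yaw [ 1.7994e+02 -1.0000e-01 -1.6411e+02] F [ 0.5  0.1 -0.3] shift mm [ 10.7  -0.4 193.4] frac [ 0.089 -0.004  1.612] q6 -116.6
scene0 130 266.73846153846154 212.47692307692307
h 138 258.963768115942 222.70289855072463
pred plate [266.1 211.6]
pred plate [258.7 221.5]
scene0 -40 [212, 210, 211, 212, 172, 133, 162, 165, 164, 164, 165, 165, 134, 118, 92, 113]
scene0 -10 [212, 212, 212, 214, 164, 135, 161, 164, 165, 163, 163, 163, 139, 120, 93, 115]
scene0 20 [213, 213, 215, 215, 163, 135, 157, 163, 163, 164, 165, 163, 139, 124, 93, 112]
scene0 45 [214, 214, 217, 218, 153, 135, 157, 162, 162, 162, 163, 164, 133, 124, 93, 118]
h -40 [185, 189, 181, 188, 187, 185, 187, 194, 210, 212, 211, 209, 148, 117, 89, 113]
h -10 [161, 163, 161, 162, 163, 163, 164, 169, 212, 213, 212, 212, 156, 122, 91, 116]
h 20 [160, 159, 161, 160, 160, 162, 162, 166, 215, 213, 214, 214, 160, 121, 90, 113]
h 45 [160, 156, 159, 161, 164, 163, 160, 163, 218, 214, 215, 216, 148, 125, 90, 117]
jar 0
spool 0
spool2 0
ink 0
bangle 0
chalk 0
marker 0
cs [(0.811, 10.0, -8.0, 8.0), (0.811, 10.5, -8.0, 8.0), (0.809, 8.5, -4.0, 8.0), (0.809, 10.5, -6.0, 6.0)]
iscene [(0.821, 3.0, -6.0, 4.0), (0.819, 3.0, -6.0, 6.0), (0.819, 2.0, -4.0, 4.0), (0.818, 3.0, -8.0, 6.0)]
ct [(0.643, 11.5, -2.0, -8.0), (0.642, 11.5, -2.0, -6.0), (0.64, 11.5, -2.0, -10.0), (0.638, 11.5, 0.0, -8.0)]
itop [(0.0, 19.5, 10.0, 10.0), (0.0, 19.5, 10.0, 8.0), (0.0, 19.5, 10.0, 6.0), (0.0, 19.5, 10.0, 4.0)]
```

The jaw is home: it stalled firmly, and the plate image is within 1.3 px of the predicted home position. The cam is unchanged at about 0–1°, and the other objects haven't moved. Handing in.

```bash
python3 -c "
from plant import ctrl
print(ctrl.close_job())"
```

```text
the job is handed in; nothing more can be done
None
```

I handed the job in at about 29 s: the cam is at its low point (within about 1–3° by camera), the jaw was then pushed until it stopped against the ruler, and camera checks showed no other object had moved; my first peg push missed because the fingertips passed over it, and the verdict was not shown.

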